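# Dispense the orange castor wheel

## Task

Push the blue catch bin sideways along its runner, up to its stop, so that it stands in front of the lane that holds the orange wheel; then press down the yellow pad of that lane's lever to lift its gate, and keep it down until the orange wheel has rolled into the bin. Then let the lever come back up so that the gate is shut again, leaving the bin where it is. Nothing is to be picked up: only push and press, do not touch either wheel, do not work the other lever, and leave the grey wheel and everything else where it stands.

Things in the scene. Friction and masses are not known exactly. Their poses are not given: they have to be found in the camera images.
- dispenser: Two-lane gravity dispenser, fixed. Origin at table level (z = 0) mid-way between the gates; x points to the lanes' high back, y to the left lane, z up. Base plate 290 x 290 x 8 mm. Lanes centred at y = +50 mm (left) and -50 mm (right) slope down 12 degrees towards -x to a lip at x = -15, z = 78 mm. Gates at x = 0; lever posts at x = 0, y = +120 and -120, up to z = 160 mm.
- bin (a joint): Place (m) of the blue catch bin along the dispenser's y: 0 in the middle, +0.05 at the left stop (in front of the left lane), -0.05 at the right stop (in front of the right lane). Slides on a runner with about 2.5 N of friction and stays where left.
- bin_mid (a point): Centre of the blue bin, half-way up; moves with it. Open-topped, outside 100 mm along the dispenser's x, 92 mm along y, 50 mm high, walls 4 mm; underside 18 mm, rim 68 mm above the table. Centre 62 mm in front (-x) of the gates. Beside it the base plate's top is 8 mm, the runner's 16 mm above the table.
- lever_left (a joint): Angle (rad) of the left lever: 0 at rest, gate shut; grows as the pad is pressed down; 0.5 at its stop, gate fully up. The wheel passes from about 0.4. A spring brings it back; pressing takes about 3 N at first, 6 N at the stop.
- lever_right (a joint): Angle (rad) of the right lever, same as the left one.
- pad_left (a point): Middle of the top of the left lever's yellow pad (40 mm along the dispenser's x, 50 mm along y); at rest 161 mm above the table, at x = 0, y = +195 mm of the dispenser. The pivot (axis along x) is at y = +120, z = 150 mm, so the pad sinks about 37 mm to the stop; the black gate blade hangs 70 mm inward of the pivot.
- pad_right (a point): The same for the right lever: pad at y = -195 mm, pivot at y = -120 mm.
- orange_wheel_center (a point): Centre of the wheel with the orange tyre: disc 40 mm across, 22 mm wide, white hub, standing on its tread in the left or the right lane against the gate, about 24 mm behind it (+x); centre 107 mm above the table. About 45 g. Rolls down by itself within about a second once the gate is up; in the bin its centre is below 60 mm.
- grey_wheel_center (a point): Centre of the wheel with the grey tyre, same size, in the other lane. It must stay there.
- parts_jar: closed glass jar, 40 mm diameter, 60 mm tall, standing on the dispenser's base plate behind the left lever. Origin at its underside. To be left alone.
- bolt: steel bolt standing on the base plate behind the right lever, 16 mm shank, 26 mm head, 50 mm tall. Origin at its underside. To be left alone.
- tape_roll: black ring, 90 mm diameter, 40 mm tall, on the table. Origin at its underside. To be left alone.
- spray_can: white can, 52 mm diameter, 140 mm tall, on the table. Origin at its underside. To be left alone.
- screwdriver: green-handled screwdriver lying on the table. Origin at its underside. To be left alone.
- carton: cardboard box 90 x 70 x 60 mm on the table. Origin at its underside. To be left alone.
- spanner: steel spanner lying on the table. Origin at its underside. To be left alone.
- orange_wheel: The orange-tyred wheel itself; origin at its centre, y along its axle.
- grey_wheel: The grey-tyred wheel itself; origin at its centre, y along its axle.

How it is judged:
By the outcome, as a careful person would: the job done as asked, in the order asked, and still so for the second after the job is handed in, with the robot touching nothing.
It also fails if it takes over 45 s, if anything falls off the work surface, if the arm or the gripper's body presses on something with over 40 N, if the wrist force passes 120 N, or if a joint passes its speed limit or range.

## Robot

A 6-joint arm with a two-finger parallel gripper is mounted at the origin on the work surface. World frame = base frame: x ahead of the robot, y to its left, z up, the work surface at z = 0. Lengths are in mm, angles in rad, forces in N, time in s.
With the tool pointing down it reaches from about 275 to 775 mm from the base axis. Payload 14.6 kg.
Tool frame: the origin (TCP) lies at the very end of the fingers, on their centre line; the grasp point (between the pads) lies 19 mm behind it (bot.grip_depth is the distance from the TCP to the grasp point, in mm); z points along the fingers, y is the direction in which the jaws open and shut (so a half turn about z gives the same grasp; the last joint's range is limited). The gripper opens to 85 mm and grips with 20 to 120 N. Pads are 22 mm wide; open, the fingers measure 114 mm over their backs; the gripper's body (76 mm by 85 mm) begins 54 mm behind the grasp point. The pads swing forward as they close: fully open they stand 13 mm farther back than shut.
Start: joints at [-1.492, 0.263, -0.048, 1.259, 0, 1.415], TCP at [121.623, -510.721, 191.778] pointing down, gripper open.
Joint ranges: [-2.65, 2.65], [-0.89, 1.7], [-1.18, 1.37], [-2.13, 2.11], [-1.35, 1.29], [-3.14, 3.14]. Speed limits (rad/s): [1.89, 1.89, 2.57, 2.79, 3.14, 3.14].

## Interface

Orientations are given as a rotation vector (axis times angle).
In Python, from station import bot gives the robot as it stands. The module is installed in compiled form; this text tells all that it offers.
- The arm moves only by the tool step_arm, never from a script. Its argument "motion" is a list of rows, each a list of 7 numbers: the turn, a rotation vector about the tool's x, y, z in degrees, then the shift along the tool's x, y, z in cm, then the gripper's target within -1 to 1 (fully open at 1, half-way at 0, shut at -1). A call has 1 to 10 rows; each row shifts and turns the commanded pose from where the row before left it, along the tool's axes as they then stand; what a row does not reach is not made up. A row lasts 1/12 s, in which the tool goes at most 41.7 mm and 7.16 degrees, less where a joint would pass 70% of its speed; a pose out of reach is approached as far as the arm can. A call with a gripper value outside its range is refused whole. The fingers move at their own pace and stop on an object; "newtons" is the grip in N (left out, the last holds). Time passes only in rows, so rows that do not move let the fingers close. It gives the time, the measured TCP pose, the force and the opening at its end, in the units of the state.
- bot.get_state(): the state, without advancing time (a new reading comes with each control period).
- bot.capture(name): name is "scene" or "top" or "wrist"; returns (picture, depth): 400x640x3 uint8, red, green, blue; 400x640 float32, mm along the optical axis (not along the pixel's ray), 0 where there is no reading.
- bot.camera_params(name): a dict with "mtx" (3x3 intrinsics, pixels), "k1" (the pictures are not rectified: a ray, as slopes to the right and down, at radius r is drawn at 1 + k1 r^2 times it, then the intrinsics apply), "cam_to_world" (4x4, takes a point from camera to world coordinates). Camera axes: x right, y down, z forward; pixel columns grow to the right and rows downward; lengths in mm; the calibration is good to about 2 mm. A picture is of the moment at which its call begins: read the wrist's pose just before it. camera_params takes no time and is no camera call; for the wrist camera it gives the pose at the moment of the call.
- bot.close_job(): hands the job in, once; it reports no verdict.
The state is a dict: "t": time; "q": joint angles; "dq": joint speeds; "joint_efforts": joint torques, N m; "eef_pos": TCP position; "ee_rot": TCP orientation; "ft_force": force on the tool from outside, world axes, zero at the start; "ft_torque": the same for the moment, N m; "width": finger opening in mm.
Only numpy, scipy, OpenCV 4.12 (cv2) and the standard library are available. Lean on these libraries where they do the work, as an engineer would, in place of code of your own. Each camera call takes 0.05 s, during which the arm holds its last target.

## Working session

There is one attempt and no reset: what is moved stays moved. The work goes in short steps, Python scripts to look and compute and a tool call to move; the robot and the scene stay as the last step left them, time stands still between calls to the robot, and variables do not carry over. Pictures are saved under pics/ and viewed, and the job is handed in when it is done.

Besides the shell and the picture viewer there is one more tool, called after ">>>" as a command line: name --pt "numbers of a row" for each row, then --argument value for the rest. step_arm: Moves the arm, as the interface text tells. Its arguments: {"type":"object","properties":{"motion":{"type":"array","items":{"type":"array","items":{"type":"number"}}},"newtons":{"type":"number"}},"required":["motion"]}

```bash
mkdir -p pics; cat > h.py <<'E'
import numpy as np, cv2
from station import bot
def cap(n,fn):
    p=bot.camera_params(n); im,d=bot.capture(n)
    cv2.imwrite('pics/'+fn+'.png',im[:,:,::-1]); np.savez('pics/'+fn+'.npz',im=im,d=d,mtx=p['mtx'],k1=p['k1'],T=p['cam_to_world'])
    return im,d,p
def ray(p,uv):
    K=np.array(p['mtx']);k=float(p['k1'])
    x=cv2.undistortPoints(np.array(uv,float).reshape(-1,1,2),K,np.array([k,0,0,0,0.])).reshape(-1,2)
    T=np.array(p['cam_to_world']); 
    return T[:3,3],np.c_[x,np.ones(len(x))]@T[:3,:3].T
def onz(p,uv,z):
    o,r=ray(p,uv); return o+r*((z-o[2])/r[:,2])[:,None]
def wd(p,uv,d):
    o,r=ray(p,uv); return o+r*np.array(d).reshape(-1,1)
E
python3 - <<'E'
from h import *
for n in('scene','top'):
    im,d,p=cap(n,n+'1'); print(n,np.round(p['cam_to_world'],3).tolist(),p['mtx'],p['k1'])
s=bot.get_state();print(s['t'],s['eef_pos'],s['ee_rot'],s['width'])
E
```

```text
scene [[0.256, 0.501, -0.827, 1696.353], [0.967, -0.127, 0.222, -343.814], [0.006, -0.856, -0.517, 811.912], [0.0, 0.0, 0.0, 1.0]] [[456.91358868   0.         318.11727456]
 [  0.         456.91358868 197.66982748]
 [  0.           0.           1.        ]] -0.046303628939230096
top [[-0.018, -0.993, 0.115, 444.585], [-1.0, 0.016, -0.012, -36.238], [0.01, -0.115, -0.993, 1215.279], [0.0, 0.0, 0.0, 1.0]] [[406.52876295   0.         320.48387182]
 [  0.         406.52876295 198.59958218]
 [  0.           0.           1.        ]] -0.013701237063653221
0.1 [ 121.60081898 -510.45639932  191.38048096] [-3.11923214e+00 -3.66362775e-01 -3.00651409e-05] 85.26699047782812
```

View pics/scene1.png

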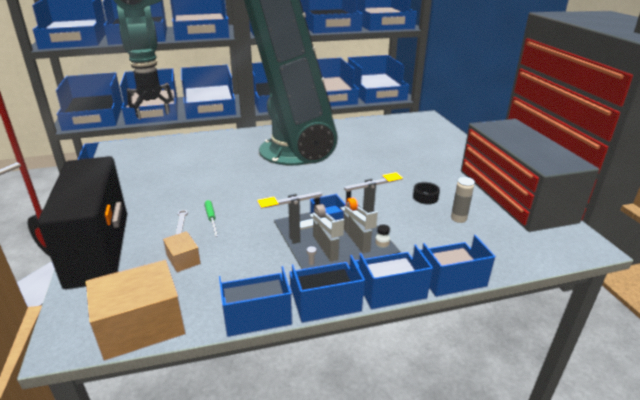

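View pics/top1.png

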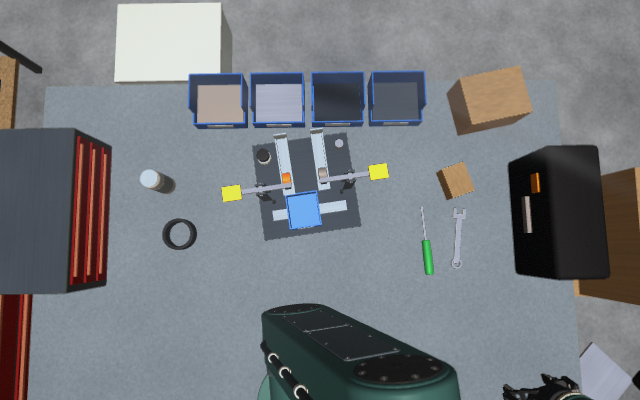

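The scene and top views agree. The orange wheel (top view 286,178) is in the left lane, next to the left pad (232,193). The grey wheel (322,174) is in the right lane, with its pad at (378,172). The bin (304,210) is about in the middle. Next I'll measure these positions.

```bash
python3 - <<'E'
from h import *
z=np.load('pics/top1.npz'); im=z['im'];p=dict(mtx=z['mtx'],k1=z['k1'],cam_to_world=z['T']);d=z['d']
hsv=cv2.cvtColor(im,cv2.COLOR_RGB2HSV)
def blobs(lo,hi,roi,zz,nm):
    m=cv2.inRange(hsv,lo,hi); k=np.zeros_like(m);x0,y0,x1,y1=roi;k[y0:y1,x0:x1]=m[y0:y1,x0:x1]
    c,_=cv2.findContours(k,cv2.RETR_EXTERNAL,cv2.CHAIN_APPROX_NONE)
    for q in c:
        if cv2.contourArea(q)<15: continue
        r=cv2.minAreaRect(q); M=cv2.moments(q);ce=(M['m10']/M['m00'],M['m01']/M['m00'])
        w=onz(p,[ce],zz)[0]; mk=np.zeros_like(m);cv2.drawContours(mk,[q],-1,255,-1)
        dd=np.median(d[(mk>0)&(d>0)])
        print(nm,np.round(ce,1),cv2.contourArea(q),np.round(w,1),'depthpt',np.round(wd(p,[ce],[dd])[0],1))
        print('   box',np.round(onz(p,cv2.boxPoints(r),zz)[:,:2],1).tolist())
    
blobs((22,120,120),(38,255,255),(200,120,420,250),161,'pad')
blobs((100,80,60),(125,255,255),(260,180,350,245),68,'bin')
blobs((5,150,120),(18,255,255),(260,150,350,200),120,'orange')
E
```

```text
pad [231.2 192.9] 248.0 [585.4 183.8 161. ] depthpt [585.3 183.7 161.3]
   box [[601.9, 211.1], [608.2, 162.1], [569.4, 156.4], [563.2, 205.2]]
pad [378.1 171.3] 246.0 [ 636.5 -202.2  161. ] depthpt [ 636.5 -202.2  161. ]
   box [[652.7, -175.3], [659.6, -224.5], [620.3, -229.0], [613.5, -180.0]]
bin [303.  209.6] 1125.0 [546.6   0.   68. ] depthpt [549.8   1.2  31.8]
   box [[592.2, 53.9], [604.6, -39.5], [501.0, -52.9], [488.9, 39.5]]
orange [286.2 177.4] 48.5 [630.9  43.  120. ] depthpt [630.2  42.7 124.5]
   box [[640.6, 56.5], [644.4, 36.0], [619.4, 31.3], [615.6, 51.8]]
```

```bash
python3 - <<'E'
import cv2
for n,(x0,y0,x1,y1) in dict(top1=(210,120,410,250),scene1=(240,150,440,290)).items():
    im=cv2.imread(f'pics/{n}.png')[y0:y1,x0:x1]; cv2.imwrite(f'pics/{n}_z.png',cv2.resize(im,None,fx=4,fy=4,interpolation=cv2.INTER_CUBIC))
E
```

```text
(no output)
```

View pics/top1_z.png

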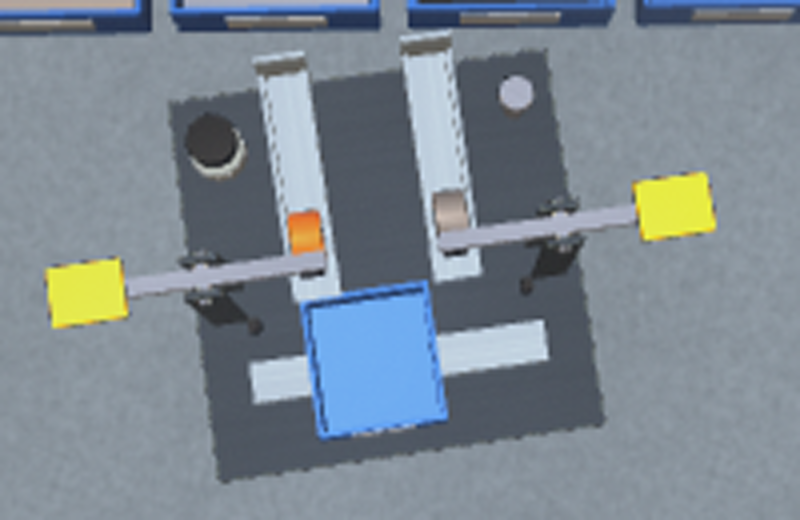

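The pads are 389 mm apart, which matches the geometry. That puts the dispenser origin at about (611, -9) with a yaw of 7.5°, and the bin at about +17 mm. I'll align the tool, shut the fingers and move to the right of the bin, staying at the current height.

>>> step_arm --pt "0 0 5.9 0 0 0 -1" --pt "0 0 0 2.4 -1.75 0 -1" --pt "0 0 0 2.4 -1.75 0 -1" --pt "0 0 0 2.4 -1.75 0 -1" --pt "0 0 0 2.4 -1.75 0 -1" --pt "0 0 0 2.4 -1.75 0 -1" --pt "0 0 0 2.4 -1.75 0 -1" --pt "0 0 0 2.4 -1.75 0 -1" --pt "0 0 0 2.4 -1.75 0 -1" --pt "0 0 0 2.4 -1.75 0 -1"

```text
t: 0.93
eef_pos: [315.9, -325.1, 191.7]
ee_rot: [-3.135, -0.205, 0.0]
ft_force: [-0.3, -0.1, 0.4]
width: 0.2
```

>>> step_arm --pt "0 0 0 2.4 -1.75 0 -1" --pt "0 0 0 2.4 -1.75 0 -1" --pt "0 0 0 2.4 -1.75 0 -1" --pt "0 0 0 2.4 -1.75 0 -1" --pt "0 0 0 2.4 -1.75 0 -1" --pt "0 0 0 2.4 -1.75 0 -1" --pt "0 0 0 2.4 -1.75 0 -1" --pt "0 0 0 2.4 -1.75 0 -1" --pt "0 0 0 2.4 -1.75 0 -1" --pt "0 0 0 0 0 0 -1"

```text
t: 1.77
eef_pos: [511.3, -139.1, 191.1]
ee_rot: [-3.133, -0.21, -0.0]
ft_force: [0.6, -0.2, -0.3]
width: -0.0
```

```bash
cat >> h.py <<'E'
O=np.array([611,-9.2]);XD=np.array([.9913,.1312]);YD=np.array([-.1312,.9913])
def disp(p): v=np.array(p)[:2]-O; return np.round([v@XD,v@YD,p[2]],1)
def st():
    from scipy.spatial.transform import Rotation as R
    s=bot.get_state(); M=R.from_rotvec(s['ee_rot']).as_matrix()
    print(round(s['t'],2),'disp',disp(s['eef_pos']),'yaw',np.degrees(np.arctan2(M[1,0],M[0,0])).round(2),'z',M[:,2].round(3),'F',np.round(s['ft_force'],1),'w',round(s['width'],1))
E
python3 - <<'E'
from h import *
st(); cap('top','top2'); cap('wrist','w2')
E
```

```text
1.77 disp [-115.9 -115.7  191.1] yaw 7.67 z [ 0.     0.001 -1.   ] F [ 0.6 -0.2 -0.3] w -0.0
```

View pics/w2.png

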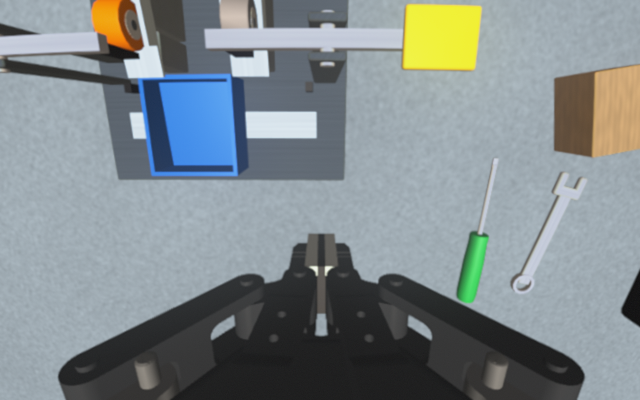

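View pics/top2.png

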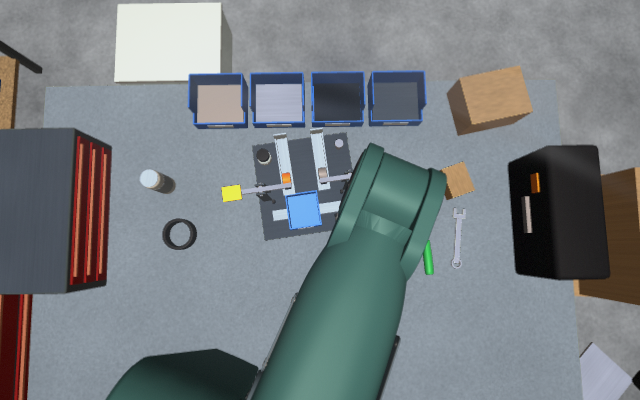

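The wrist view shows the bin rim with corners at about (139,76), (231,75), (239,175) and (152,175). The fingers are shut, at the bottom centre. I'll check the bin position with these corners.

```bash
python3 - <<'E'
from h import *
z=np.load('pics/w2.npz');p=dict(mtx=z['mtx'],k1=z['k1'],cam_to_world=z['T'])
for w in onz(p,[(139,76),(231,75),(239,175),(152,175)],68): print(disp(w))
for w in onz(p,[(404,4),(481,6),(475,71),(402,68)],161): print('pad',disp(w))
E
```

```text
[-12.1  60.5  68. ]
[-12.4 -30.4  68. ]
[-110.6  -31.5   68. ]
[-110.6   61.4   68. ]
pad [  19.7 -169.9  161. ]
pad [  19.7 -219.9  161. ]
pad [ -19.8 -220.6  161. ]
pad [ -18.8 -171.   161. ]
```

Both cameras agree that the bin is at about +15 mm, with its right face at y = -31. I'll go to (-75, -75) and descend to about z 38.

>>> step_arm --pt "0 0 0 2 -2 0 -1" --pt "0 0 0 2.1 -2.1 0 -1" --pt "0 0 0 0 0 3 -1" --pt "0 0 0 0 0 3 -1" --pt "0 0 0 0 0 3 -1" --pt "0 0 0 0 0 3 -1" --pt "0 0 0 0 0 2 -1" --pt "0 0 0 0 0 1.3 -1" --pt "0 0 0 0 0 0 -1"

```text
t: 2.62
eef_pos: [541.8, -96.5, 36.4]
ee_rot: [-3.134, -0.203, 0.006]
ft_force: [0.1, 0.3, -0.5]
width: -0.1
```

```bash
python3 - <<'E'
from h import *
st()
E
```

```text
2.62 disp [-80.  -77.5  36.4] yaw 7.42 z [-0.004  0.001 -1.   ] F [ 0.1  0.3 -0.5] w -0.1
```

>>> step_arm --pt "0 0 0 0 -1 0 -1" --pt "0 0 0 0 -1 0 -1" --pt "0 0 0 0 -0.6 0 -1" --pt "0 0 0 0 -0.6 0 -1" --pt "0 0 0 0 -0.6 0 -1" --pt "0 0 0 0 -0.6 0 -1" --pt "0 0 0 0 -0.5 0 -1" --pt "0 0 0 0 -0.5 0 -1" --pt "0 0 0 0 -0.5 0 -1" --pt "0 0 0 0 0 0 -1"

```text
t: 3.45
eef_pos: [536.3, -36.7, 38.8]
ee_rot: [-3.135, -0.206, 0.0]
ft_force: [-0.1, -0.2, 0.9]
width: -0.1
```

```bash
python3 - <<'E'
from h import *
st();cap('wrist','w3')
E
```

```text
3.45 disp [-77.7 -17.5  38.8] yaw 7.53 z [-0.  0. -1.] F [-0.1 -0.2  0.9] w -0.1
```

View pics/w3.png

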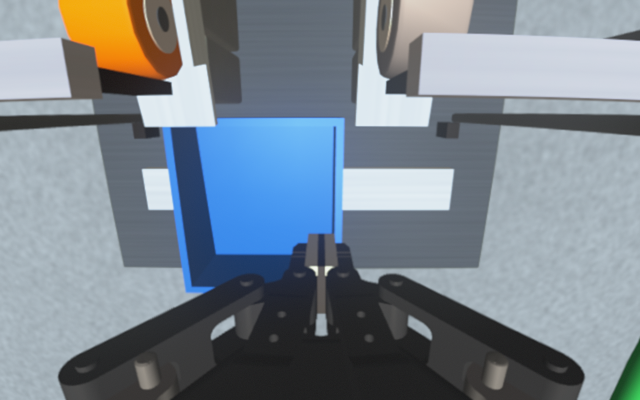

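```bash
python3 - <<'E'
from h import *
z=np.load('pics/w3.npz');p=dict(mtx=z['mtx'],k1=z['k1'],cam_to_world=z['T'])
for w in onz(p,[(343,118),(164,120),(342,245),(187,291)],68): print(disp(w))
E
```

```text
[-10.9 -29.   68. ]
[-11.4  60.9  68. ]
[-79.5 -29.8  68. ]
[-109.5   61.4   68. ]
```

```bash
python3 - <<'E'
from h import *
z=np.load('pics/w3.npz');p=dict(mtx=z['mtx'],k1=z['k1'],cam_to_world=z['T']);d=z['d']
print(p['cam_to_world'].round(3))
s=bot.get_state()
def proj(w):
    T=np.linalg.inv(p['cam_to_world']);c=T[:3,:3]@w+T[:3,3]
    return cv2.projectPoints(c.reshape(1,1,3),np.zeros(3),np.zeros(3),p['mtx'],np.array([float(p['k1']),0,0,0,0.]))[0].ravel(),c[2]
print('tcp',proj(np.array(s['eef_pos'])))
for uv in [(321,240),(321,250),(330,240),(300,260),(343,180),(260,180),(400,190),(250,250),(343,130),(170,200),(420,112),(339,225)]:
    D=d[uv[1],uv[0]]; print(uv,D,disp(wd(p,[uv],[D])[0]))
for uv in [(143,170),(454,170),(148,210),(450,210)]: print('runner',disp(onz(p,[uv],16)[0]))
z=np.load('pics/w2.npz');p=dict(mtx=z['mtx'],k1=z['k1'],cam_to_world=z['T']);d=z['d']
for uv in [(131,112),(316,112)]: print('runner w2',disp(onz(p,[uv],16)[0]))
E
```

```text
[[ 1.31000e-01 -9.54000e-01 -2.69000e-01  6.04626e+02]
 [-9.91000e-01 -1.26000e-01 -3.50000e-02 -2.82040e+01]
 [-0.00000e+00  2.72000e-01 -9.62000e-01  2.20414e+02]
 [ 0.00000e+00  0.00000e+00  0.00000e+00  1.00000e+00]]
tcp (array([320.79781134, 223.33562644]), np.float64(193.53405796738068))
(321, 240) 141.205 [-66.7 -18.   90. ]
(321, 250) 130.19202 [-66.4 -18.  101.4]
(330, 240) 140.34999 [-66.3 -22.3  90.8]
(300, 260) 129.74352 [-70.4  -8.8 103. ]
(343, 180) 209.0091 [-53.9 -33.5  16. ]
(260, 180) 192.8985 [-50.4  21.6  31.7]
(400, 190) 211.61409 [-61.3 -74.4  15.3]
(250, 250) 214.97554 [-104.    33.5   23.9]
(343, 130) 207.516 [-19.9 -33.4   7.9]
(170, 200) 213.82603 [-68.8  91.7  15.2]
(420, 112) 136.33815 [ -7.9 -63.8  78.5]
(339, 225) 163.58495 [-67.9 -27.9  67.1]
runner [-46.4 107.8  16. ]
runner [ -46.6 -111.4   16. ]
runner [-76.2 108.9  16. ]
runner [ -76.1 -112.    16. ]
runner w2 [-45.6 106.4  16. ]
runner w2 [ -46.8 -111.4   16. ]
```

```bash
python3 - <<'E'
from h import *
z=np.load('pics/w3.npz');p=dict(mtx=z['mtx'],k1=z['k1'],cam_to_world=z['T']);d=z['d']
for v in list(range(222,250,2))+[260,275,290]:
    print(v,d[v,321].round(1),disp(wd(p,[(321,v)],[d[v,321]])[0]),'|',d[v,313].round(1),disp(wd(p,[(313,v)],[d[v,313]])[0]))
im=z['im'][90:310,130:500]; cv2.imwrite('pics/w3z.png',cv2.resize(im[:,:,::-1],None,fx=2.1,fy=2.1,interpolation=cv2.INTER_CUBIC))
im,d2,p2=cap('scene','s3'); cv2.imwrite('pics/s3z.png',cv2.resize(im[120:270,240:440,::-1],None,fx=4,fy=4,interpolation=cv2.INTER_CUBIC))
E
```

```text
222 206.6 [-81.4 -18.   26.2] | 205.8 [-81.2 -12.5  27. ]
224 206.5 [-82.7 -18.   26.8] | 204.1 [-81.9 -12.5  28.9]
226 206.0 [-83.9 -18.   27.6] | 206.0 [-83.9 -12.5  27.6]
228 207.6 [-85.8 -18.   26.5] | 207.4 [-85.8 -12.5  26.6]
230 207.0 [-86.9 -18.   27.4] | 208.1 [-87.4 -12.4  26.3]
232 208.6 [-88.9 -18.   26.3] | 208.0 [-88.7 -12.4  26.8]
234 147.9 [-66.6 -18.   83. ] | 148.6 [-66.8 -14.   82.4]
236 146.0 [-66.7 -18.   85.1] | 147.1 [-67.2 -14.1  84. ]
238 144.7 [-67.2 -18.   86.6] | 143.6 [-66.7 -14.2  87.6]
240 141.2 [-66.7 -18.   90. ] | 142.2 [-67.1 -14.2  89.1]
242 138.8 [-66.6 -18.   92.5] | 137.5 [-66.1 -14.3  93.7]
244 136.3 [-66.5 -18.   95. ] | 136.7 [-66.6 -14.3  94.7]
246 135.8 [-67.1 -18.   95.7] | 134.5 [-66.5 -14.4  97. ]
248 133.4 [-66.9 -18.   98.2] | 132.8 [-66.7 -14.5  98.7]
260 122.2 [-66.8 -18.  109.8] | 122.3 [-66.9 -14.7 109.8]
275 118.5 [-70.9 -18.  114.8] | 109.4 [-66.1 -15.1 122.9]
290 119.9 [-77.5 -18.  115.2] | 102.8 [-67.7 -15.2 130.2]
```

View pics/w3z.png

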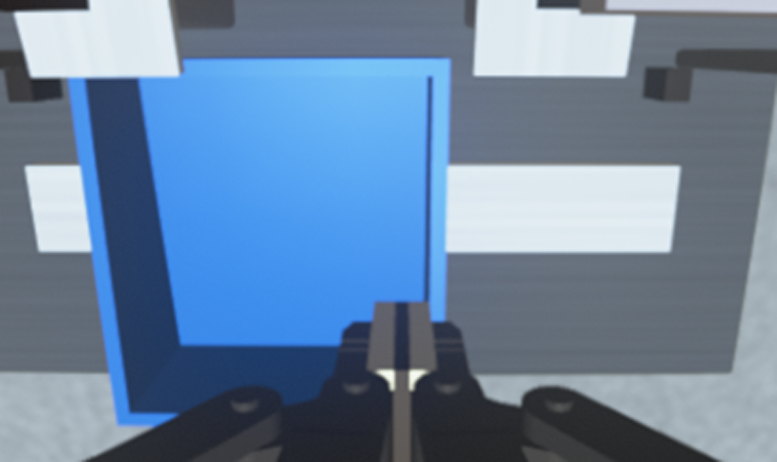

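View pics/s3z.png

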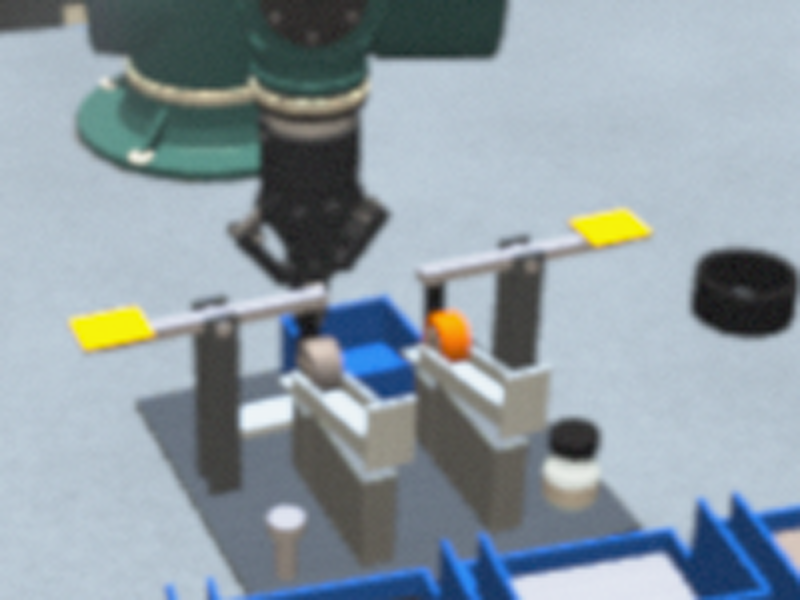

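The bin did not move: the wrist view still puts its right face at about y = -29 (343,118). The depth shows the visible fingertip, at (321,234), ending at z ≈ 83 even though the TCP reads 38.8. The fingers therefore passed above the rim, and the real tip is about 44 mm short of the stated TCP. I'll go back and profile the gripper before descending.

```bash
python3 - <<'E'
from h import *
z=np.load('pics/w3.npz');p=dict(mtx=z['mtx'],k1=z['k1'],cam_to_world=z['T']);d=z['d']
vv,uu=np.mgrid[232:400:2,40:600:2]; vv=vv.ravel();uu=uu.ravel(); D=d[vv,uu]; ok=(D>0)
P=wd(p,np.c_[uu,vv][ok],D[ok]); s=bot.get_state(); e=disp(s['eef_pos'])
v=P[:,:2]-O; X=v@XD-e[0];Y=v@YD-e[1];Z=P[:,2]-83
for a in range(0,110,6):
    m=(Z>=a)&(Z<a+6)
    if m.any(): print(a,'n',m.sum(),'X',X[m].min().round(),X[m].max().round(),'Y',Y[m].min().round(),Y[m].max().round())
E
```

```text
0 n 54 X 6.0 11.0 Y -12.0 13.0
6 n 73 X 6.0 12.0 Y -13.0 14.0
12 n 89 X 6.0 12.0 Y -13.0 14.0
18 n 94 X 6.0 11.0 Y -13.0 14.0
24 n 66 X 7.0 12.0 Y -13.0 14.0
30 n 153 X -10.0 12.0 Y -12.0 18.0
36 n 252 X -11.0 14.0 Y -29.0 30.0
42 n 492 X -10.0 14.0 Y -35.0 36.0
48 n 1015 X -9.0 14.0 Y -40.0 40.0
54 n 605 X -8.0 17.0 Y -46.0 46.0
60 n 923 X -8.0 18.0 Y -49.0 51.0
66 n 1515 X -7.0 18.0 Y -54.0 54.0
72 n 1538 X -7.0 18.0 Y -60.0 62.0
78 n 2453 X -0.0 18.0 Y -61.0 61.0
84 n 2167 X 3.0 21.0 Y -62.0 62.0
90 n 903 X 11.0 21.0 Y -29.0 31.0
96 n 142 X 19.0 22.0 Y -19.0 19.0
```

>>> step_arm --pt "0 0 0 0 2 0 -1" --pt "0 0 0 0 2 0 -1" --pt "0 0 0 0 2 0 -1" --pt "0 0 0 0 0 0 -1"

```text
t: 3.88
eef_pos: [545.1, -100.2, 38.7]
ee_rot: [3.134, 0.202, 0.001]
ft_force: [0.0, -0.1, 0.1]
width: -0.1
```

>>> step_arm --pt "0 0 0 0 0 0.9 -1" --pt "0 0 0 0 0 0.9 -1" --pt "0 0 0 0 0 0 -1"

```text
t: 4.13
eef_pos: [543.0, -96.1, 18.6]
ee_rot: [-3.134, -0.206, 0.004]
ft_force: [-1.1, 0.2, -0.5]
width: 0.4
```

```bash
python3 - <<'E'
from h import *
st(); im,d,p=cap('wrist','w4')
for v in range(226,244,2): print(v,disp(wd(p,[(321,v)],[d[v,321]])[0]))
E
```

```text
4.13 disp [-78.9 -77.2  18.6] yaw 7.52 z [-0.003  0.001 -1.   ] F [-1.1  0.2 -0.5] w 0.4
226 [-84.7 -77.8   8.4]
228 [-86.5 -77.8   7.5]
230 [-88.4 -77.8   6.6]
232 [-89.5 -77.8   7.5]
234 [-68.  -77.8  61.8]
236 [-67.8 -77.8  65. ]
238 [-67.7 -77.8  67.5]
240 [-68.2 -77.9  68.8]
242 [-67.7 -77.9  72.2]
```

View pics/w4.png

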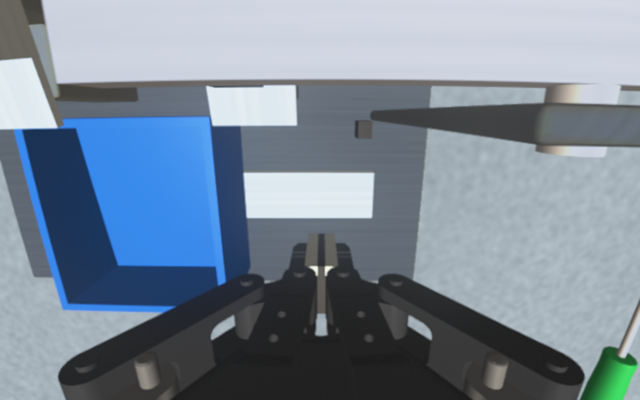

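The view confirms it: the tip is at z ≈ 62 with the TCP at 18.6. The right lever arm is close to the camera at the top of the frame, so I'll move back to x ≈ -95. Then I'll lower the tip to about 48 and push.

>>> step_arm --pt "0 0 0 -1.6 0 0 -1" --pt "0 0 0 0 0 0.7 -1" --pt "0 0 0 0 0 0.7 -1" --pt "0 0 0 0 -0.8 0 -1" --pt "0 0 0 0 -0.8 0 -1" --pt "0 0 0 0 -0.8 0 -1" --pt "0 0 0 0 -0.6 0 -1" --pt "0 0 0 0 -0.6 0 -1" --pt "0 0 0 0 -0.5 0 -1" --pt "0 0 0 0 -0.5 0 -1"

```text
t: 5.02
eef_pos: [522.6, -53.2, 7.0]
ee_rot: [3.134, 0.206, 0.001]
ft_force: [1.3, -2.4, 0.3]
width: 0.3
```

```bash
python3 - <<'E'
from h import *
st(); im,d,p=cap('wrist','w5')
E
```

```text
5.02 disp [-93.4 -32.    7. ] yaw 7.5 z [ 0.001 -0.001 -1.   ] F [ 1.3 -2.4  0.3] w 0.3
```

View pics/w5.png

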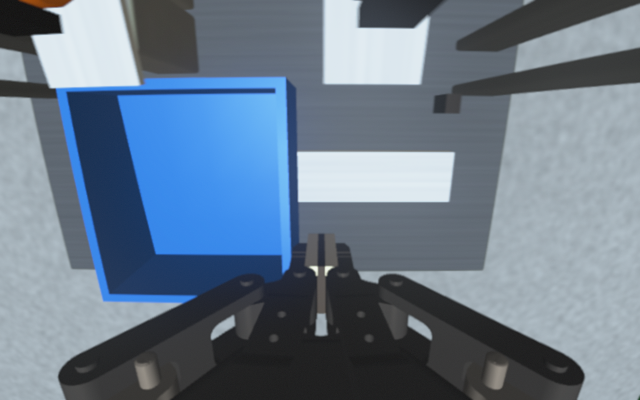

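The finger now pushes on the bin's right wall at (290,240) with about 2.4 N of friction. I'll continue to the stop.

>>> step_arm --pt "0 0 0 0 -0.5 0 -1" --pt "0 0 0 0 -0.5 0 -1" --pt "0 0 0 0 -0.4 0 -1" --pt "0 0 0 0 -0.3 0 -1" --pt "0 0 0 0 -0.2 0 -1" --pt "0 0 0 0 -0.1 0 -1"

```text
t: 5.57
eef_pos: [519.9, -33.5, 6.9]
ee_rot: [3.135, 0.206, 0.0]
ft_force: [1.2, -1.8, 2.8]
width: -0.0
```

```bash
python3 - <<'E'
from h import *
st()
E
```

```text
5.57 disp [-93.5 -12.1   6.9] yaw 7.51 z [ 0. -0. -1.] F [ 1.2 -1.8  2.8] w -0.0
```

>>> step_arm --pt "0 0 0 0 -0.1 0 -1" --pt "0 0 0 0 -0.1 0 -1" --pt "0 0 0 0 -0.1 0 -1"

```text
t: 5.82
eef_pos: [519.6, -31.3, 6.9]
ee_rot: [3.134, 0.205, 0.0]
ft_force: [-0.1, -11.9, 2.1]
width: 0.1
```

>>> step_arm --pt "0 0 0 0 -0.1 0 -1" --pt "0 0 0 0 -0.1 0 -1"

```text
t: 5.98
eef_pos: [519.6, -31.2, 7.0]
ee_rot: [3.13, 0.203, -0.0]
ft_force: [-0.0, -26.6, 1.0]
width: -0.2
```

```bash
python3 - <<'E'
from h import *
st(); cap('wrist','w6')
E
```

```text
5.98 disp [-93.5  -9.8   7. ] yaw 7.42 z [ 0.    -0.005 -1.   ] F [ -0.  -26.6   1. ] w -0.2
```

View pics/w6.png

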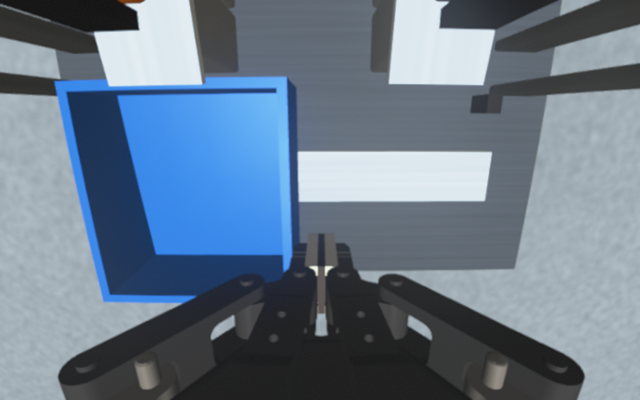

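The bin is against its stop: force rose to 26 N without further travel, and the rim at (60..287, 80) sits under the left lane's lip. Next I'll back off and rise.

>>> step_arm --pt "0 0 0 0 0.6 0 -1" --pt "0 0 0 0 1.4 0 -1" --pt "0 0 0 0 1.5 0 -1" --pt "0 0 0 0 0 3 -1" --pt "0 0 0 0 0 0 -1"

```text
t: 6.45
eef_pos: [521.6, -63.3, -26.4]
ee_rot: [-3.133, -0.204, 0.007]
ft_force: [-3.0, 1.1, -1.5]
width: 0.1
```

I put the wrong sign on z and went 3 cm down. The tip is at about z 18, clear of the base plate (8 mm) with no significant force. Now going up.

>>> step_arm --pt "0 0 0 0 0 -2 -1" --pt "0 0 0 0 0 -3 -1" --pt "0 0 0 0 0 -3 -1" --pt "0 0 0 0 0 -3 -1" --pt "0 0 0 0 0 -3 -1" --pt "0 0 0 0 0 -3 -1" --pt "0 0 0 0 0 -3 -1" --pt "0 0 0 0 0 -3 -1" --pt "0 0 0 0 0 0 -1"

```text
t: 7.2
eef_pos: [524.7, -63.2, 212.4]
ee_rot: [3.133, 0.206, 0.009]
ft_force: [0.5, -1.1, 0.2]
width: 0.3
```

```bash
python3 - <<'E'
from h import *
st(); im,d,p=cap('wrist','w7')
E
```

```text
7.2 disp [-92.6 -42.2 212.4] yaw 7.52 z [ 0.006 -0.001 -1.   ] F [ 0.5 -1.1  0.2] w 0.3
```

View pics/w7.png

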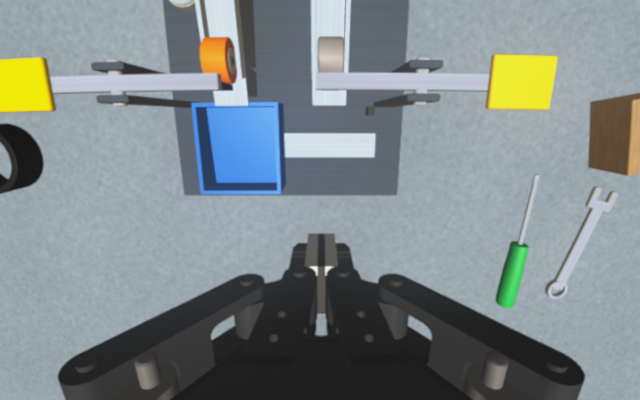

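The bin, with its rim at (193..282, 103), stands in front of the orange wheel's lane. Both wheels are still in place. Now moving over the left pad.

>>> step_arm --pt "0 0 0 1.0 -2.7 0 -1" --pt "0 0 0 1.0 -2.7 0 -1" --pt "0 0 0 1.0 -2.7 0 -1" --pt "0 0 0 1.0 -2.7 0 -1" --pt "0 0 0 1.0 -2.7 0 -1" --pt "0 0 0 1.0 -2.7 0 -1" --pt "0 0 0 1.0 -2.7 0 -1" --pt "0 0 0 1.0 -2.7 0 -1" --pt "0 0 0 1.0 -2.7 0 -1" --pt "0 0 0 0 0 0 -1"

```text
t: 8.08
eef_pos: [582.7, 178.9, 205.4]
ee_rot: [-3.12, -0.248, 0.006]
ft_force: [0.1, -0.0, -0.1]
width: -0.1
```

```bash
python3 - <<'E'
from h import *
z=np.load('pics/w7.npz');p=dict(mtx=z['mtx'],k1=z['k1'],cam_to_world=z['T'])
for w in onz(p,[(193,103),(282,103),(282,192),(200,192)],68): print(disp(w))
st(); im,d,p=cap('wrist','w8')
for v in range(230,242,2): print(v,disp(wd(p,[(321,v)],[d[v,321]])[0]))
E
```

```text
[-11.2  92.3  68. ]
[-11.9  -2.1  68. ]
[-108.5    1.1   68. ]
[-108.5   94.8   68. ]
8.08 disp [ -3.4 190.1 205.4] yaw 9.1 z [-0.005  0.011 -1.   ] F [ 0.1 -0.  -0.1] w -0.1
230 [-91.6 189.5   0.3]
232 [-94.8 189.4  -0.2]
234 [  7.7 189.4 249.1]
236 [  7.6 189.3 251.2]
238 [  8.2 189.3 255.1]
240 [  8.  189.3 256.9]
```

View pics/w8.png

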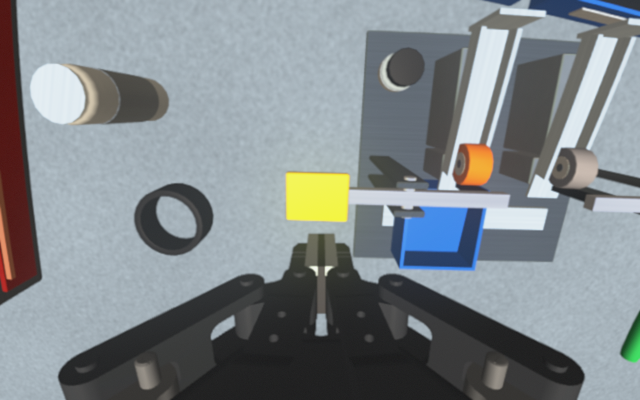

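The fingers are just behind the left pad in the view (pad at 287–349, 172–222). I'll correct the position and descend to just above it.

>>> step_arm --pt "0 0 1.5 0.3 -0.8 0 -1" --pt "0 0 0 0 0 2 -1" --pt "0 0 0 0 0 2 -1" --pt "0 0 0 0 0 2 -1" --pt "0 0 0 0 0 1 -1" --pt "0 0 0 0 0 0 -1"

```text
t: 8.63
eef_pos: [584.8, 173.9, 135.0]
ee_rot: [-3.115, -0.227, 0.009]
ft_force: [-0.9, 0.0, 0.9]
width: -0.0
```

```bash
python3 - <<'E'
from h import *
st(); im,d,p=cap('wrist','w9')
for v in range(230,242,2): print(v,disp(wd(p,[(321,v)],[d[v,321]])[0]))
E
```

```text
8.63 disp [ -2. 185. 135.] yaw 8.33 z [-0.007  0.018 -1.   ] F [-0.9  0.   0.9] w -0.0
230 [  4.3 184.  161.6]
232 [  2.5 184.  160. ]
234 [  9.5 183.7 179.3]
236 [  9.3 183.7 181.5]
238 [  9.4 183.6 184. ]
240 [  9.  183.6 185.6]
```

View pics/w9.png

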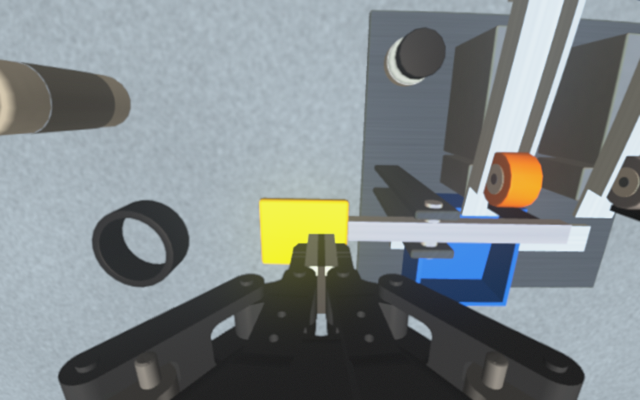

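```bash
python3 - <<'E'
from h import *
s=bot.get_state(); print(s['q'],s['dq'],s['joint_efforts']);st()
E
```

```text
[0.14570691 0.43081244 0.05875688 1.20108091 0.01884177 3.14159575] [ 0.00719397 -0.01487923  0.04605921  0.01970085 -0.00199605 -0.00144661] [-1.07932433e-01 -7.59864521e+01  3.58030021e+01 -8.35474022e-01
  6.83813123e-02 -3.56195480e-03]
8.68 disp [ -1.2 185.1 136.6] yaw 8.35 z [-0.005  0.018 -1.   ] F [-0.3  0.1 -0.6] w -0.1
```

>>> step_arm --pt "0 0 0 0 -0.7 0 -1" --pt "0 0 0 0 -0.7 0 -1" --pt "0 0 0 0 0 0 -1"

```text
t: 8.93
eef_pos: [585.5, 183.6, 138.3]
ee_rot: [-3.108, -0.247, 0.001]
ft_force: [0.3, -0.4, -0.4]
width: 0.0
```

```bash
python3 - <<'E'
from h import *
s=bot.get_state(); print(s['q']);st()
E
```

```text
[0.15832098 0.43158183 0.06475311 1.20280217 0.02386147 3.14158782]
8.93 disp [ -0.  194.4 138.3] yaw 9.07 z [-0.003  0.024 -1.   ] F [ 0.3 -0.4 -0.4] w 0.0
```

Joint 6 is right at its range end, which causes the slight tilt. I'll turn the tool back away from it; the yaw doesn't matter for pressing.

>>> step_arm --pt "0 0 -6 0 0 0 -1" --pt "0 0 -6 0 0 0 -1" --pt "0 0 -5 0 0 0 -1" --pt "0 0 0 0 0 0 -1"

```text
t: 9.27
eef_pos: [585.3, 183.1, 137.8]
ee_rot: [-3.037, -0.709, -0.003]
ft_force: [0.6, -1.0, 0.2]
width: 0.1
```

```bash
python3 - <<'E'
from h import *
s=bot.get_state(); print(s['q']);st()
E
```

```text
[0.15782022 0.43188018 0.06394727 1.20239817 0.02340635 2.84070131]
9.27 disp [ -0.2 194.  137.8] yaw 26.28 z [-0.003  0.023 -1.   ] F [ 0.6 -1.   0.2] w 0.1
```

>>> step_arm --pt "0 0 0 0 0 1 -1" --pt "0 0 0 0 0 0.8 -1" --pt "0 0 0 0 0 0.6 -1" --pt "0 0 0 0 0 0.6 -1" --pt "0 0 0 0 0 0.3 -1"

```text
t: 9.68
eef_pos: [585.0, 183.6, 103.4]
ee_rot: [-3.038, -0.701, -0.002]
ft_force: [2.6, 0.8, 5.6]
width: 0.2
```

```bash
python3 - <<'E'
from h import *
st()
E
```

```text
9.68 disp [ -0.5 194.6 103.4] yaw 25.98 z [-0.004  0.023 -1.   ] F [2.6 0.8 5.6] w 0.2
```

Contact made: about 5 N upward. Continuing down.

>>> step_arm --pt "0 0 0 0 0 0.6 -1" --pt "0 0 0 0 0 0.5 -1" --pt "0 0 0 0 0 0.3 -1" --pt "0 0 0 0 0 0 -1"

```text
t: 10.02
eef_pos: [584.8, 183.6, 89.7]
ee_rot: [-3.039, -0.701, -0.001]
ft_force: [0.5, -0.5, 5.6]
width: 0.3
```

```bash
python3 - <<'E'
from h import *
st(); im,d,p=cap('wrist','w10')
E
```

```text
10.02 disp [ -0.7 194.5  89.7] yaw 25.98 z [-0.004  0.022 -1.   ] F [ 0.5 -0.5  5.6] w 0.3
```

View pics/w10.png

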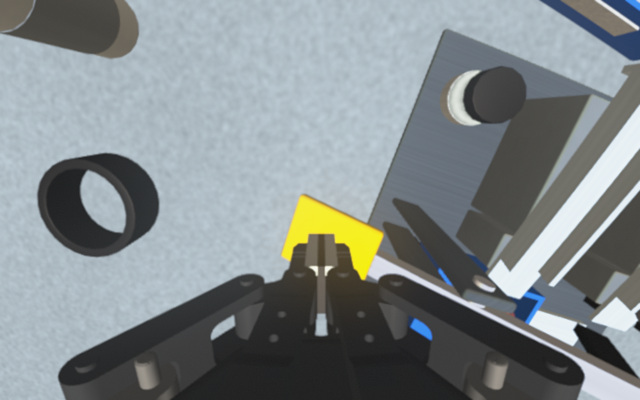

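The pad is well down and the lane by its gate, at about (515,275), looks empty. I'll press the last millimetres towards the stop and check from the top camera.

>>> step_arm --pt "0 0 0 0 0 0.3 -1" --pt "0 0 0 0 0 0.2 -1" --pt "0 0 0 0 0 0 -1"

```text
t: 10.32
eef_pos: [585.3, 183.6, 85.8]
ee_rot: [-3.04, -0.701, -0.004]
ft_force: [-1.4, -1.7, 14.1]
width: 0.1
```

```bash
python3 - <<'E'
from h import *
st(); a=cap('scene','s11')[0]; b=cap('top','t11')[0]
f=lambda i:cv2.resize(i,None,fx=3,fy=3,interpolation=cv2.INTER_CUBIC)
cv2.imwrite('pics/c11.png',np.vstack([f(a[170:270,240:440,::-1]),f(b[130:230,210:410,::-1])]))
E
```

```text
10.32 disp [ -0.2 194.5  85.8] yaw 25.97 z [-0.003  0.022 -1.   ] F [-1.4 -1.7 14.1] w 0.1
```

View pics/c11.png

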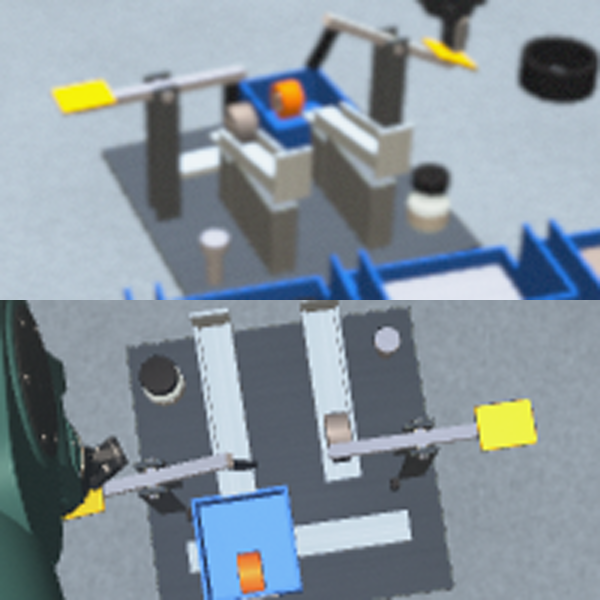

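The lever is at its stop (14 N). The orange wheel lies in the bin, at (248,572) in the lower panel, and the grey wheel is untouched. I'll let the lever up gently and retreat.

>>> step_arm --pt "0 0 0 0 0 0 -1" --pt "0 0 0 0 0 0 -1" --pt "0 0 0 0 0 -0.7 -1" --pt "0 0 0 0 0 -0.8 -1" --pt "0 0 0 0 0 -0.8 -1" --pt "0 0 0 0 0 -0.8 -1" --pt "0 0 0 0 0 -0.9 -1" --pt "0 0 0 0 0 -2 -1" --pt "0 0 0 0 0 -3 -1" --pt "0 0 0 0 0 -3 -1"

```text
t: 11.25
eef_pos: [584.6, 180.7, 206.0]
ee_rot: [-3.039, -0.702, 0.001]
ft_force: [0.9, -0.7, 0.4]
width: 0.3
```

>>> step_arm --pt "0 0 0 -2.5 -2 0 -1" --pt "0 0 0 -2.5 -2 0 -1" --pt "0 0 0 -2.5 -2 0 -1" --pt "0 0 0 -2.5 -2 0 -1" --pt "0 0 0 -2.5 -2 0 -1" --pt "0 0 0 -2 -1 0 -1" --pt "0 0 0 0 0 0 -1" --pt "0 0 0 0 0 0 -1"

```text
t: 11.92
eef_pos: [406.2, 216.3, 207.3]
ee_rot: [-3.038, -0.703, -0.003]
ft_force: [0.5, 0.4, 0.5]
width: 0.2
```

```bash
python3 - <<'E'
from h import *
st(); a=cap('scene','s12')[0]; b,d,p=cap('top','t12')
f=lambda i:cv2.resize(i,None,fx=3,fy=3,interpolation=cv2.INTER_CUBIC)
cv2.imwrite('pics/c12.png',np.vstack([f(a[170:270,240:440,::-1]),f(b[140:240,210:410,::-1])]))
hsv=cv2.cvtColor(b,cv2.COLOR_RGB2HSV)
def loc(lo,hi,roi,z,n):
    x0,y0,x1,y1=roi;m=cv2.inRange(hsv,lo,hi)[y0:y1,x0:x1];c=max(cv2.findContours(m,0,1)[0],key=cv2.contourArea);ce=np.array(cv2.minAreaRect(c)[0])+[x0,y0]
    print(n,ce.round(1),disp(onz(p,[ce],z)[0]),'z',disp(wd(p,[ce],[d[int(ce[1]),int(ce[0])]])[0]))
loc((22,120,120),(38,255,255),(200,150,270,250),161,'padL')
loc((22,120,120),(38,255,255),(350,150,420,250),161,'padR')
loc((100,80,60),(125,255,255),(250,180,350,245),68,'bin')
loc((5,150,120),(18,255,255),(250,150,350,245),50,'orange')
E
```

```text
11.92 disp [-173.4  250.5  207.3] yaw 26.06 z [-0.003  0.023 -1.   ] F [0.5 0.4 0.5] w 0.2
padL [231.2 192.8] [  0.2 194.5 161. ] z [ -0.3 194.  163.9]
padR [378.1 171.3] [  -0.  -194.7  161. ] z [   0.2 -194.9  159.5]
bin [291.6 211.3] [-62.7  50.2  68. ] z [-59.7  51.8  35.4]
orange [293.6 223.9] [-97.6  50.4  50. ] z [-98.5  49.7  64.8]
```

View pics/c12.png

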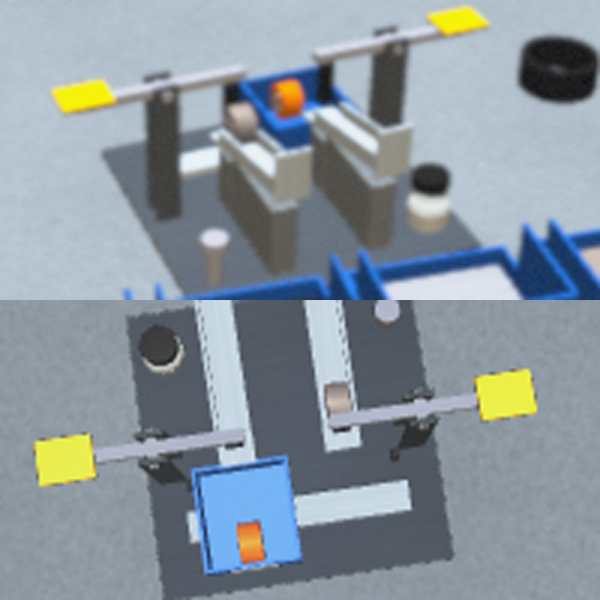

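The bin is at +50 mm, both pads are back at 161 mm, the orange wheel is in the bin (top at about 65 mm, so its centre at about 45 mm), and the arm is clear. Handing in.

```bash
python3 -c "
from station import bot
print(bot.close_job())"
```

```text
the job is handed in; nothing more can be done
None
```

The job is done and handed in at about 12 s; no verdict was reported. I pushed the bin to its left stop, pressed the left lever to its stop until the orange wheel had rolled into the bin, then let the lever rise and backed the arm off.

**Last checks (top and scene cameras):**
- **Bin:** it stands at about +50 mm. At the stop the push force rose to 26 N with no further travel. One earlier wrist-camera estimate gave about 46–47 mm.
- **Orange wheel:** it lies in the bin, with its centre at about 45 mm.
- **Levers:** both pads are back at their rest height, within 3 mm, and the left gate is shut. The right lever was not worked.
- **Everything else:** the grey wheel, jar and bolt look unmoved. I saw no change in the rest but did not measure those.
- **Arm:** it is clear, with no force above 1 N.

**What went wrong or disagreed on the way:**
- **Fingertip height:** the real fingertip ends about 44 mm above the reported TCP. My first push therefore passed over the bin without touching it, so I corrected the height and pushed again.
- **Wrong-way move:** while backing off from the bin I once moved 3 cm down instead of up. It hit nothing that I could detect; the force stayed around 3 N.
- **Joint 6:** it reached the end of its range above the left pad, reading 3.1416 against a stated 3.14. I turned the tool back before pressing.

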